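# Open the filter of the analyser's vacuum unit

### The job

Open the air filter of the small vacuum unit on the bench: press its snap tab down until the cover springs loose, then push the cover along its guides, off its seat and away from the tab, until the filter opening is completely uncovered, and leave the cover lying flat on top of the unit. Do it with the fingertips alone: push gently, never grip or lift the cover, and leave the things standing around the unit where they are.

Things in the scene. Friction and masses are not known exactly. Their poses are not given: they have to be found in the camera images.
- unit: fixed vacuum unit: white box 300 (x) x 156 (y) mm on a dark plinth; flat top ('seat level') 60 mm above the bench. Origin: centre of its underside on the bench; z up; x from the tab end to the end stop, the way the cover is pushed. Along x on top: from -150 mm a land 7 mm above seat level with the tab recessed in it; from -92 the cover; from 18 an empty flat ledge; end stop at 138.
- opening (a point): centre of the filter opening in the unit's top, at seat level (axes as the unit's): 78 mm along x, 86 mm along y (unit x = -74 to 4 mm), hidden by the cover at the start. Beside cover and ledge run two guides, y = +/-57 to 69 mm, 13.5 mm high over seat level; four lugs on them (unit x = -86 to -68 and -2 to 16 mm) reach over the cover's edges to y = +/-51 mm, 17.5 mm high.
- tab_top (a point): centre of the top face of the snap tab: a dark ribbed pad 32 x 32 mm at unit x = -116, y = 0 mm, 8 mm in front of the shut cover's edge. At rest its top is 16 mm above seat level, 4 mm above the cover's plate and 9 mm above the land around it. Moves with the tab; axes as the unit's.
- tab (a joint): travel of the snap tab, m: 0 at rest, grows as it is pressed straight down, 0.007 fully in (2 N to start, up to 8 N fully in); springs back when let go. The catch frees the cover at about 0.0045; until then the cover cannot be pushed. Once free, two spring plungers kick the cover about 13 mm along x, clear of the catch, and the tab may be let go.
- cover: loose grey filter cover, 110 x 110 mm, plate top 12 mm above its underside, 0.09-0.18 kg. Origin: centre of its underside, shut at unit x = -37, y = 0, z = 60 mm; axes as the unit's, 2 mm play in the guides. Slides along unit x with under 3 N. Opening just completely uncovered after 96 mm of travel from shut (origin at unit x = 59 mm), end stop after 120 mm (83 mm): aim between.
- ridge (a point): middle of the top of the cover's finger ridge: a bar across the cover, 64 mm wide (y), 10 mm thick (x), 15 mm high over the plate, 15 mm from the cover's origin toward the tab, 40 mm from the cover's front edge. A fingertip fits between tab and ridge and pushes the ridge's face that looks to the tab, a few mm above the plate. Axes as the cover's.
- bottle: bystander: white bottle, 54 mm across, 105 mm high; origin: centre of its foot
- rack: bystander: grey rack 112 x 22 mm with five tubes, 80 mm high; origin: centre of its foot
- cassette: bystander: white reagent cassette 95 x 36 mm with two round caps, 68 mm high; origin: centre of its foot
- spare: bystander: spare filter in a dark frame lying flat, 74 x 82 mm, 18 mm high; origin: centre of its underside
There are look-alikes about, which are no part of the job. Leave any green or orange look-alike of the cover alone.

How it is judged:
By the outcome, as a careful person would: the job done as asked, in the order asked, and still so for the second after the job is handed in, with the robot touching nothing.
It also fails if it takes over 38 s, if anything falls off the work surface, if the arm or the gripper's body presses on something with over 40 N, if the wrist force passes 120 N, or if a joint passes its speed limit or range.

### The arm

A 6-joint arm with a two-finger parallel gripper is mounted at the origin on the work surface. World frame = base frame: x ahead of the robot, y to its left, z up, the work surface at z = 0. Lengths are in m, angles in rad, forces in N, time in s.
With the tool pointing down it reaches from about 0.225 to 0.725 m from the base axis. Payload 3.1 kg.
Tool frame: the origin (TCP) lies at the very end of the fingers, on their centre line; the grasp point (between the pads) lies 19 mm behind it; z points along the fingers, x is the direction in which the jaws open and shut, and the axes are right-handed (so a half turn about z gives the same grasp; the last joint's range is limited). The gripper opens to 85 mm and grips with 20 to 120 N. Pads are 22 mm wide; open, the fingers measure 114 mm over their backs; the gripper's body (76 mm by 85 mm) begins 54 mm behind the grasp point. The pads swing forward as they close: fully open they stand 13 mm farther back than shut.
Start: joints at [1.139, 0.048, 0.099, 1.622, 0, 1.443], TCP at [0.157, 0.501, 0.208] pointing down, gripper open.
Joint ranges: [-2.91, 2.91], [-0.99, 1.94], [-1.21, 1.42], [-2.12, 2.29], [-1.49, 1.47], [-3.14, 3.14]. Speed limits (rad/s): [2.79, 2.79, 3.14, 3.14, 3.14, 3.14].

### API

Orientations are given as a unit quaternion [x, y, z, w].
In Python, from plant import monitor, capture, robot gives the robot as it stands. The module is installed in compiled form; this text tells all that it offers.
- The arm moves only by the tool arm_command, never from a script. Its argument "deltas" is a list of rows, each a list of 3 entries, a list of its own where there are three numbers: the closure, from -1 (fully open) to 1 (shut), so that 0 is half open, then the shift along the tool's x, y, z in units of 0.4 m (1.0 is 0.4 m), then the turn, a rotation vector about the tool's x, y, z in units of 45 degrees (1.0 is 45 degrees). A call has 1 to 10 rows; each row is the pose to reach, as a shift and turn from the pose commanded when the call began, along the tool's axes at that moment; what a row does not reach only later rows make up. A row lasts 1/10 s, in which the tool goes at most 50 mm and 8.59 degrees, less where a joint would pass 70% of its speed; a pose out of reach is approached as far as the arm can. A call with a number of a shift or a turn outside -1 to 1 is refused whole. A call with a gripper value outside its range is refused whole. The fingers move at their own pace and stop on an object; "newtons" is the grip in N (left out, the last holds). Time passes only in rows, so rows that repeat a pose let the fingers close. It gives the time, the measured TCP pose, the force and the opening at its end, in the units of the state.
- monitor.sense(): the state, without advancing time (a new reading comes with each control period).
- capture(name): name is "scene" or "side" or "wrist"; returns a dict with "color" (480x640x3 uint8, red, green, blue), "z_map" (480x640 float32, m along the optical axis (not along the pixel's ray), 0 where there is no reading), "mtx" (3x3 intrinsics, pixels), "R" (3x3) and "t" (3): a world point X has camera coordinates R X + t. Camera axes: x right, y down, z forward; pixel columns grow to the right and rows downward; lengths in m; the calibration is good to about 2 mm. A picture is of the moment at which its call begins.
- robot.hand_in(): hands the job in, once; it reports no verdict.
The state is a dict: "time": time; "joints": joint angles; "joint_velocities": joint speeds; "effort": joint torques, N m; "ee_pos": TCP position; "eef_rot": TCP orientation; "wrist_force": force on the tool from outside, world axes, zero at the start; "wrist_torque": the same for the moment, N m; "finger_gap": opening from 0.0 (shut) to 1.0 (fully open).
Only numpy, scipy, OpenCV 4.12 (cv2) and the standard library are available. Lean on these libraries where they do the work, as an engineer would, in place of code of your own. Each camera call takes 0.05 s, during which the arm holds its last target.

## Working session

There is one attempt and no reset: what is moved stays moved. The work goes in short steps, Python scripts to look and compute and a tool call to move; the robot and the scene stay as the last step left them, time stands still between calls to the robot, and variables do not carry over. Pictures are saved under pics/ and viewed, and the job is handed in when it is done.

Besides the shell and the picture viewer there is one more tool, called after "Emit:" as name(argument=value, ...) on one line, values as JSON. arm_command: Moves the arm, as the interface text tells. Its arguments: {"type":"object","properties":{"deltas":{"type":"array","items":{"type":"array"}},"newtons":{"type":"number"}},"required":["deltas"]}

```bash
mkdir -p pics; cat > h.py <<'E'
import numpy as np,cv2
from plant import monitor,capture,robot
def snap(n,f):
    c=capture(n); np.savez(f'{f}.npz',**c); cv2.imwrite(f'pics/{f}.png',c['color'][:,:,::-1]); return c
def load(f): return dict(np.load(f'{f}.npz'))
def ray(c,u,v,z):
    d=np.linalg.inv(c['mtx'])@[u,v,1]; o=-c['R'].T@c['t']; d=c['R'].T@d; return o+d*(z-o[2])/d[2]
def proj(c,X):
    p=c['mtx']@(c['R']@np.asarray(X)+c['t']); return p[:2]/p[2]
def cloud(c):
    z=c['z_map']; v,u=np.mgrid[:480,:640]; K=np.linalg.inv(c['mtx'])
    P=np.stack([u,v,np.ones_like(u)],-1)@K.T*z[...,None]
    W=(P-c['t'])@c['R']; W[z==0]=np.nan; return W
E
python3 - <<'E'
from h import *
for n in ['scene','side','wrist']:
    c=snap(n,n+'0'); print(n,-c['R'].T@c['t'],c['R'][2])
s=monitor.sense(); print(s)
E
```

```text
scene [ 1.24559867 -0.81070274  1.05237693] [-0.46699505  0.56300123 -0.68186893]
side [ 0.28393032 -0.53464462  0.81342831] [ 0.32002283  0.52843557 -0.78634676]
wrist [0.09353601 0.52115131 0.37349436] [ 0.25016434 -0.0798342  -0.96490637]
{'time': 0.15, 'joints': array([1.13920173e+00, 4.85911335e-02, 9.79275516e-02, 1.62198964e+00,
       2.62364516e-05, 1.44301894e+00]), 'joint_velocities': array([-1.99411593e-05,  1.94964736e-04,  7.06766704e-03, -1.17387774e-03,
        3.42225941e-04, -2.96490438e-04]), 'effort': array([ 1.73775254e-03, -3.39259136e+01,  3.20424736e+01,  1.53934420e-02,
       -1.13606861e-04,  4.76183786e-06]), 'ee_pos': array([0.15683284, 0.5004788 , 0.2066655 ]), 'eef_rot': array([ 8.05966396e-01,  5.91960561e-01, -8.18588160e-04,  4.38292077e-04]), 'wrist_force': array([-0.97458836, -0.17864253,  0.99666232]), 'wrist_torque': array([0.03758755, 0.02511293, 0.01852301]), 'finger_gap': 1.00484935092545}
```

View pics/scene0.png

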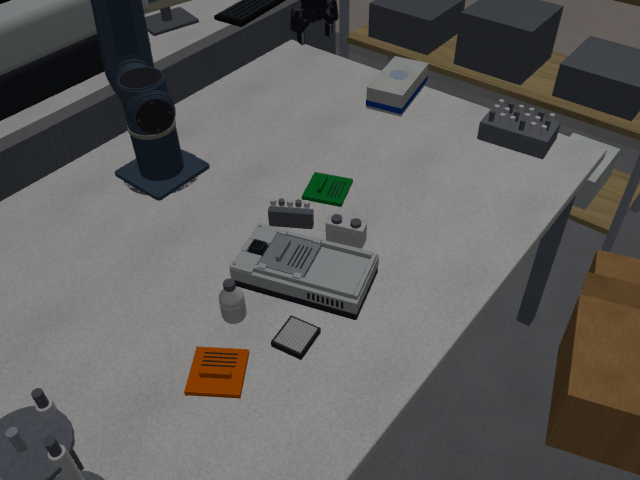

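View pics/side0.png

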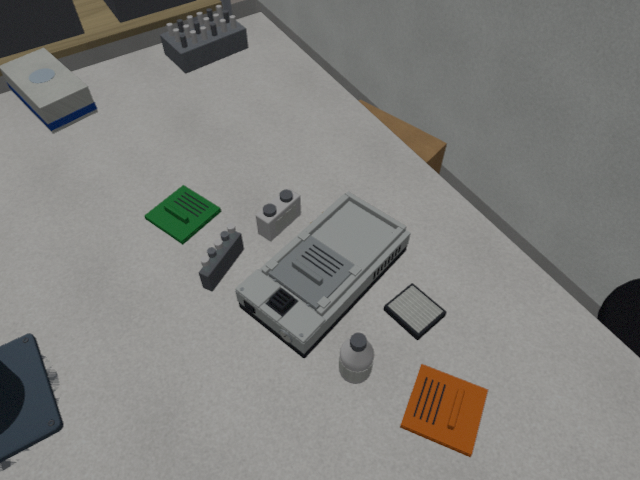

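View pics/wrist0.png

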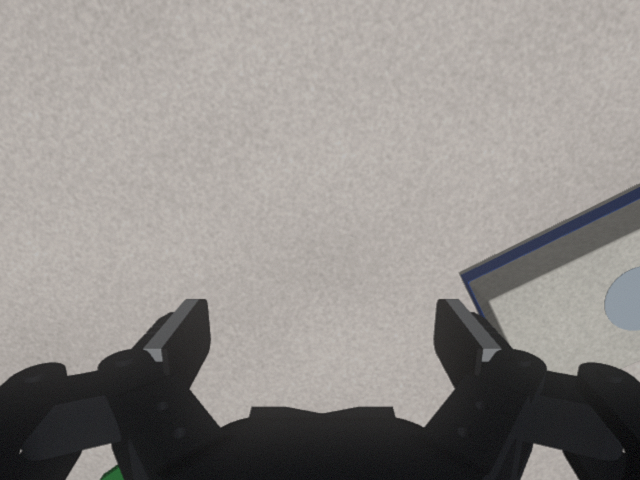

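Side view: the unit is centred near (325,270), with the dark tab at (281,301) and the grey cover at (312,272). The orange look-alike is at (445,408) and the green one at (183,213). The spare is at (415,310), bottle (356,358), rack (221,258) and cassette (279,214). I choose the tab and grey cover on the white unit and check them in a crop.

```bash
python3 - <<'E'
from h import *
c=load('side0'); im=c['color'][:,:,::-1]
cv2.imwrite('pics/crop1.png',cv2.resize(im[180:360,220:430],None,fx=3.5,fy=3.3,interpolation=cv2.INTER_CUBIC)[:600,:800])
W=cloud(c)
# unit footprint from depth
m=(W[...,2]>0.05)&(W[...,2]<0.1); m=m.astype(np.uint8)
n,l,st,ce=cv2.connectedComponentsWithStats(m)
for i in range(1,n):
    if st[i,4]>150: print(i,st[i],ce[i],np.nanmean(W[l==i],0))
k=l[260,350]; P=W[l==k][:,:2].astype(np.float32)
r=cv2.minAreaRect(P); print('rect',r)
for u,v in [(281,301),(350,230),(312,290),(320,255),(300,275),(257,288)]: print(u,v,W[v,u])
g=cv2.cvtColor(im,cv2.COLOR_BGR2GRAY)
for f,box in [('side0',(255,280,310,325)),('scene0',(240,232,280,262))]:
    c=load(f);g=cv2.cvtColor(c['color'],cv2.COLOR_RGB2GRAY); x0,y0,x1,y1=box
    mm=np.zeros_like(g); mm[y0:y1,x0:x1]=(g[y0:y1,x0:x1]<60)*255
    n,l,st,ce=cv2.connectedComponentsWithStats(mm)
    for i in range(1,n):
        if st[i,4]>20: print(f,st[i],ce[i],ray(c,*ce[i],0.076))
E
```

```text
1 [ 507    0  133   78 2574] [582.74553225  34.00893551] [1.5388122  0.1753103  0.07386184]
2 [ 160    5   87   53 2357] [201.99618159  31.51251591] [0.71277271 0.72091624 0.07071622]
3 [   0   48   92   70 3487] [44.88700889 81.48809865] [0.30154192 0.71616357 0.07379769]
4 [256 188  45  38 789] [277.87452471 206.35614702] [0.57989249 0.07973841 0.06151994]
5 [  235   192   176   155 12894] [322.92585699 266.84240732] [ 0.57739394 -0.08919434  0.06811911]
6 [199 223  42  54 800] [218.9375 248.96  ] [0.43755837 0.04244588 0.06672501]
8 [340 338  34  35 824] [356.36893204 356.49029126] [ 0.52472654 -0.26337911  0.07272224]
9 [  0 360  16  56 555] [  5.41081081 386.38198198] [ 0.05436921 -0.02427578  0.06951832]
rect ((0.5877823829650879, -0.07816699892282486), (0.3055029511451721, 0.15845157206058502), 17.590776443481445)
281 301 [ 0.47457258 -0.11859295  0.07822702]
350 230 [ 0.66402701 -0.04331886  0.06148976]
312 290 [ 0.53094468 -0.12414748  0.07227944]
320 255 [ 0.58104346 -0.07010164  0.0734391 ]
300 275 [ 0.5294585  -0.08748166  0.07263774]
257 288 [ 0.45537859 -0.06908505  0.06846639]
side0 [266 288  31  28 474] [281.22151899 301.64135021] [ 0.47484822 -0.11859759  0.076     ]
side0 [255 315  12  10  42] [259.52380952 320.4047619 ] [ 0.42792062 -0.13062287  0.076     ]
scene0 [247 239  22  17 231] [257.83982684 247.06926407] [ 0.48784787 -0.11687897  0.076     ]
```

View pics/crop1.png

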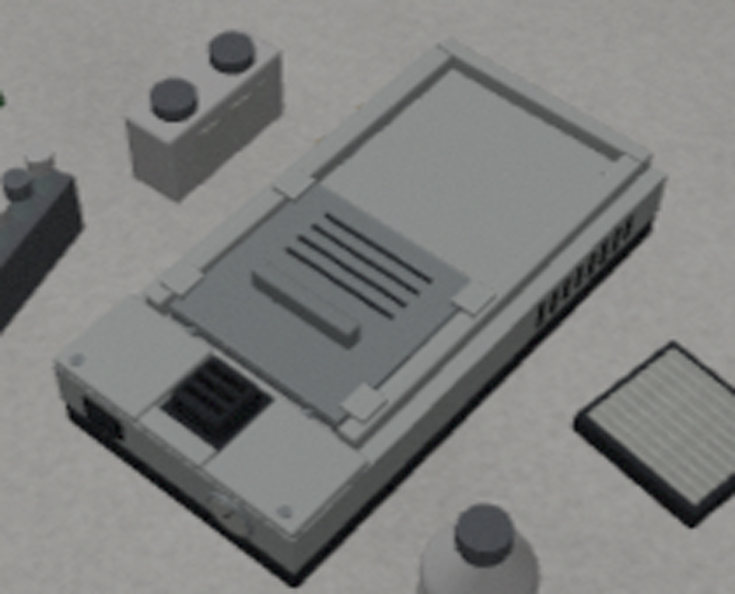

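The crop shows the dark ribbed tab in the land, with the grey cover, its ridge and four slots on the white unit. It is neither the green nor the orange look-alike. I'll go over it with the jaws shut and turned along unit y, then measure with the wrist camera.

Emit:
arm_command(deltas=[[1,[-0.9,0.75,-0.1],[0,0,-0.78]],[1,[-0.9,0.75,-0.1],[0,0,-0.78]],[1,[-0.9,0.75,-0.1],[0,0,-0.78]],[1,[-0.9,0.75,-0.1],[0,0,-0.78]],[1,[-0.9,0.75,-0.1],[0,0,-0.78]],[1,[-0.9,0.75,-0.1],[0,0,-0.78]],[1,[-0.9,0.75,-0.1],[0,0,-0.78]],[1,[-0.9,0.75,-0.1],[0,0,-0.78]],[1,[-0.9,0.75,-0.1],[0,0,-0.78]],[1,[-0.9,0.75,-0.1],[0,0,-0.78]]], newtons=20)

```text
time: 1.15
ee_pos: [0.3361, 0.0652, 0.2477]
eef_rot: [0.591, 0.807, 0.0, 0.0]
wrist_force: [0.1, 0.2, -0.5]
finger_gap: -0.001
```

Emit:
arm_command(deltas=[[1,[-0.54,0.05,0],[0,0,0]],[1,[-0.54,0.05,0],[0,0,0]],[1,[-0.54,0.05,0],[0,0,0]],[1,[-0.54,0.05,0],[0,0,0]],[1,[-0.54,0.05,0],[0,0,0]],[1,[-0.54,0.05,0],[0,0,0]],[1,[-0.54,0.05,0],[0,0,0]]])

```text
time: 1.85
ee_pos: [0.4198, -0.1313, 0.2473]
eef_rot: [0.59, 0.807, 0.0, -0.001]
wrist_force: [0.1, 0.8, -1.0]
finger_gap: 0.0
```

```bash
python3 - <<'E'
from h import *
c=snap('wrist','wrist1'); s=monitor.sense(); print(s['ee_pos'],s['eef_rot'],s['time'],s['wrist_force'])
E
```

```text
[ 0.4198271  -0.13083181  0.24765865] [ 5.89575228e-01  8.07713264e-01  1.96282677e-04 -5.43856294e-04] 1.9 [0.36599707 0.30516287 0.03536192]
```

View pics/wrist1.png

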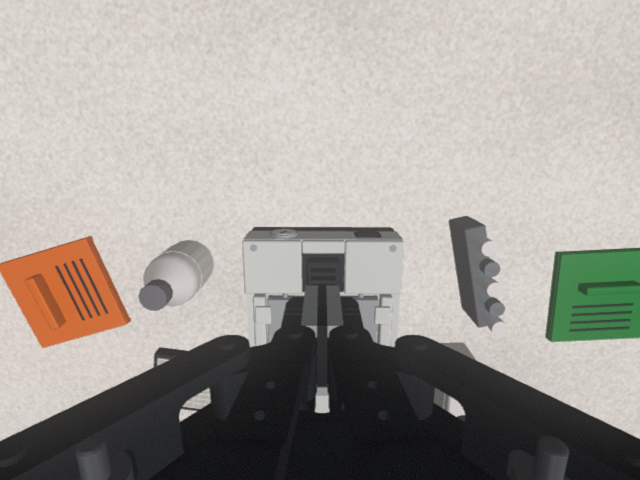

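The wrist view shows the land at rows 240–293, the tab near (323,270), and screws at (253,247) and (393,247). The yaw is nearly aligned. Next I'll measure the tab and the land edges.

```bash
python3 - <<'E'
from h import *
c=load('wrist1'); im=c['color'][:,:,::-1]
cv2.imwrite('pics/crop2.png',cv2.resize(im[215:345,235:415],None,fx=4.4,fy=4.4,interpolation=cv2.INTER_CUBIC)[:600])
W=cloud(c); print('cam',-c['R'].T@c['t'])
m=((W[...,2]>0.0635)&(W[...,2]<0.071)); m[:225]=0;m[294:]=0;m[:,:235]=0;m[:,410:]=0
n,l,st,ce=cv2.connectedComponentsWithStats(m.astype(np.uint8)); i=1+np.argmax(st[1:,4]); print(st[i])
print('land rect',cv2.minAreaRect(W[l==i][:,:2].astype(np.float32)), np.nanmedian(W[l==i][:,2]))
for u,v in [(323,270),(323,260),(310,265),(340,280),(253,247),(393,247),(275,310)]: print(u,v,W[v,u],ray(c,u,v,.067)[:2])
mt=(W[...,2]>0.0735)&(W[...,2]<0.082)
mt[:240]=0; mt[293:]=0; mt[:,:290]=0; mt[:,360:]=0
n,l,st,ce=cv2.connectedComponentsWithStats(mt.astype(np.uint8))
for i in range(1,n):
  if st[i,4]>30:
    print(st[i],ce[i],'rect',cv2.minAreaRect(W[l==i][:,:2].astype(np.float32)),np.nanmedian(W[l==i],0), ray(c,*ce[i],.076))
E
```

```text
cam [ 0.35668318 -0.15124133  0.41435034]
[ 242  240  162   54 6851]
land rect ((0.4715774357318878, -0.11276472359895706), (0.05556432157754898, 0.15646405518054962), 17.478137969970703) 0.06763642012838132
323 270 [ 0.47036116 -0.11281435  0.07719015] [ 0.47379691 -0.11165296]
323 260 [ 0.46267007 -0.11523686  0.07133736] [ 0.46401026 -0.11478158]
310 265 [ 0.46947932 -0.12601923  0.0767032 ] [ 0.47272082 -0.1252944 ]
340 280 [ 0.48073021 -0.09151416  0.06110099] [ 0.47865872 -0.09251156]
253 247 [ 0.47099497 -0.18265667  0.0696744 ] [ 0.47188194 -0.18290043]
393 247 [ 0.43063189 -0.05520007  0.06917424] [ 0.43109769 -0.05459512]
275 310 [ 0.52702194 -0.14483035  0.07110671] [ 0.52905995 -0.14475365]
[306 261  34  24 786] [322.42493639 272.59796438] rect ((0.47389039397239685, -0.11230139434337616), (0.023895444348454475, 0.0319729708135128), 18.273113250732422) [ 0.47305913 -0.11252003  0.07679362] [ 0.47342838 -0.11240271  0.076     ]
```

View pics/crop2.png

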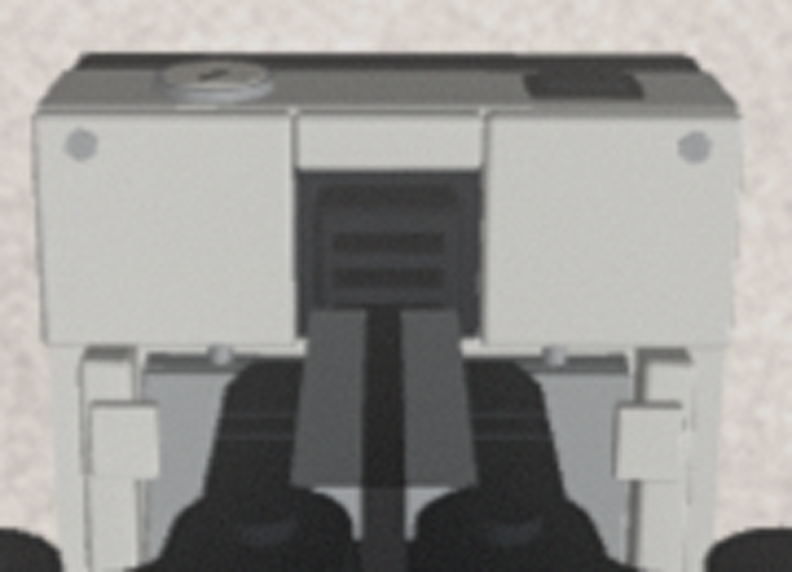

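Land centre gives a unit origin of (0.5875,-0.0763) with yaw 17.5°. The side rectangle gave (0.5878,-0.0782) and 17.6°, so they agree. The land is at 0.0676 m (expected 0.067) and the tab top at 0.0768 m (expected 0.076). Tab centre is about (0.476,-0.112). I'll descend to just above it.

Emit:
arm_command(deltas=[[1,[0,0.146,0.1],[0,0,0]],[1,[0,0.146,0.2],[0,0,0]],[1,[0,0.146,0.3],[0,0,0]],[1,[0,0.146,0.39],[0,0,0]],[1,[0,0.146,0.39],[0,0,0]],[1,[0,0.146,0.39],[0,0,0]]])

```text
time: 2.5
ee_pos: [0.4754, -0.1128, 0.0922]
eef_rot: [0.589, 0.808, -0.0, -0.0]
wrist_force: [1.0, -0.0, 0.6]
finger_gap: 0.005
```

```bash
python3 - <<'E'
from h import *
s=monitor.sense(); print(s['ee_pos'],s['eef_rot'],s['time'],s['wrist_force'])
O=np.array([.5875,-.077]);a=np.deg2rad(17.5);R=np.array([[np.cos(a),np.sin(a)],[-np.sin(a),np.cos(a)]])
print('unit xy',R@(s['ee_pos'][:2]-O))
c=snap('side','side2'); cv2.imwrite('pics/crop3.png',cv2.resize(c['color'][200:360,220:420,::-1],None,fx=3.7,fy=3.7))
E
```

```text
[ 0.4753912  -0.11281688  0.09215868] [ 5.89131887e-01  8.08036783e-01 -2.07725950e-05 -4.19517469e-04] 2.5 [ 0.99949476 -0.01056046  0.60455569]
unit xy [-0.11769041 -0.0004474 ]
```

View pics/crop3.png

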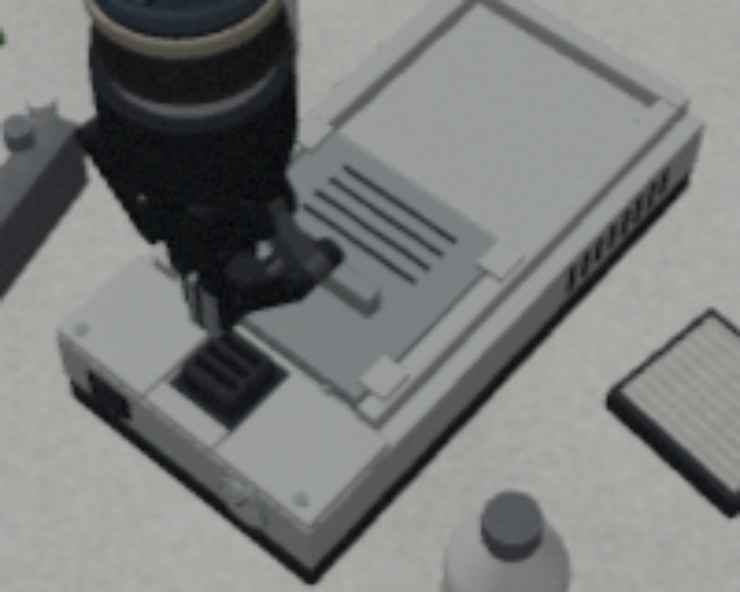

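Crop of the side view: the fingertips at (210,330) hang just over the tab, as they should at 16 mm height. I'll press in steps.

Emit:
arm_command(deltas=[[1,[0,0,0.02],[0,0,0]],[1,[0,0,0.035],[0,0,0]],[1,[0,0,0.041],[0,0,0]],[1,[0,0,0.045],[0,0,0]],[1,[0,0,0.048],[0,0,0]],[1,[0,0,0.05],[0,0,0]],[1,[0,0,0.052],[0,0,0]],[1,[0,0,0.052],[0,0,0]]])

```text
time: 3.35
ee_pos: [0.4759, -0.1143, 0.0707]
eef_rot: [0.59, 0.807, -0.0, -0.0]
wrist_force: [-0.1, -0.2, -0.3]
finger_gap: 0.001
```

```bash
python3 - <<'E'
from h import *
s=monitor.sense(); print(s['ee_pos'],s['time'],s['wrist_force'])
c=snap('side','side3'); cv2.imwrite('pics/crop4.png',cv2.resize(c['color'][200:360,220:420,::-1],None,fx=3.7,fy=3.7))
E
```

```text
[ 0.47590878 -0.11425447  0.07070327] 3.35 [-0.0652011  -0.21015388 -0.3145597 ]
```

View pics/crop4.png

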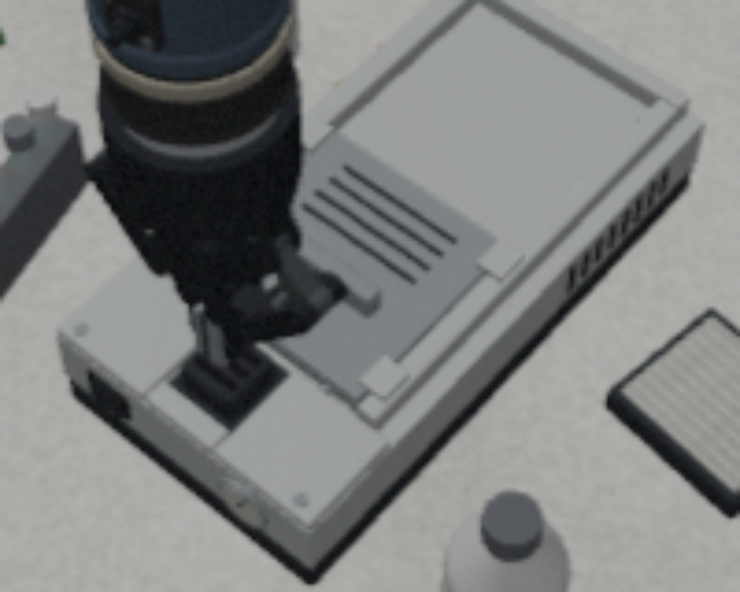

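```bash
python3 - <<'E'
from h import *
s=monitor.sense(); c=load('side3'); p=s['ee_pos']; print('tcp px',proj(c,p),(proj(c,p)-[220,200])*3.7)
print((proj(c,[.4767,-.1125,.076])-[220,200])*3.7)
cv2.imwrite('pics/crop5.png',cv2.resize(c['color'][260:330,250:330,::-1],None,fx=8,fy=8,interpolation=cv2.INTER_CUBIC))
d=snap('scene','scene3');cv2.imwrite('pics/crop6.png',cv2.resize(d['color'][210:300,220:320,::-1],None,fx=6,fy=6,interpolation=cv2.INTER_CUBIC))
print((proj(d,p)-[220,210])*6)
E
```

```text
tcp px [280.68302191 301.11450152] [224.52718107 374.12365562]
[223.35437045 364.26970767]
[209.91341268 215.32529749]
```

View pics/crop5.png

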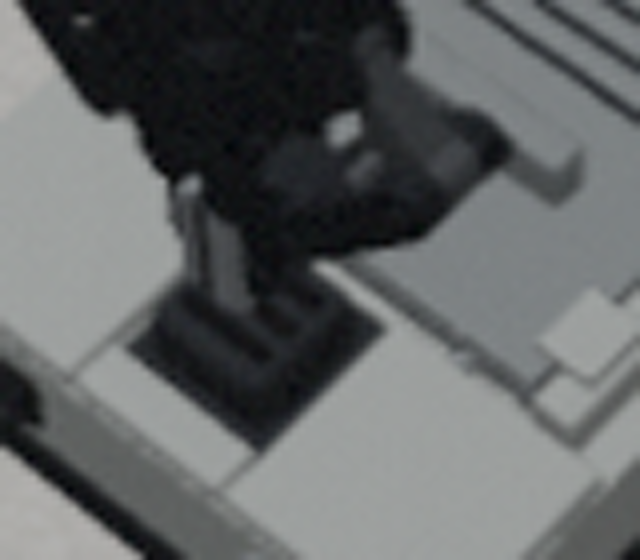

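View pics/crop6.png

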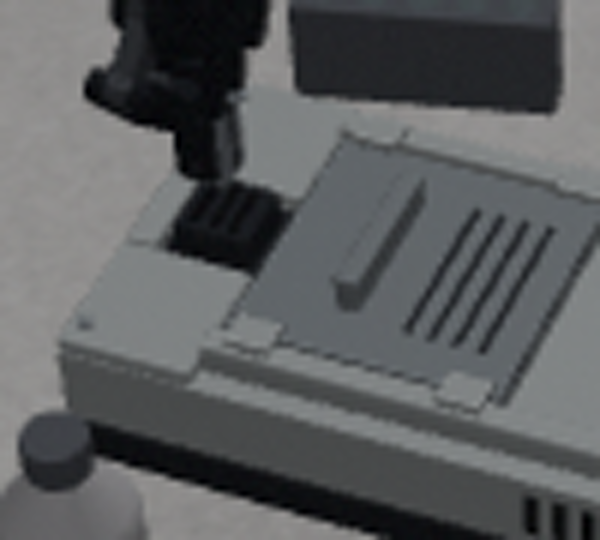

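```bash
python3 - <<'E'
from h import *
c=load('side3'); d=load('scene3')
def tri(p,q):
    A=c['mtx']@np.c_[c['R'],c['t']];B=d['mtx']@np.c_[d['R'],d['t']]
    X=cv2.triangulatePoints(A,B,np.array(p,float).reshape(2,1),np.array(q,float).reshape(2,1));return (X[:3]/X[3]).ravel()
print(tri((279,297.5),(254.5,239.7)))
# check calibration: tab centre, side0/scene0, bottle cap etc. ; ridge end near: 
print('ridge near end top', tri((250+560/8,260+155/8),(220+340/6,210+280/6)))
W=cloud(d)
for y in range(232,248): print(y,[f'{W[y,x,2]:.3f}' for x in range(246,266,2)])
W=cloud(c)
for y in range(286,304,2): print(y,[f'{W[y,x,2]:.3f}' for x in range(270,294,2)])
E
```

```text
[ 0.47363944 -0.11288572  0.08608589]
ridge near end top [ 0.54905192 -0.12057729  0.08533313]
232 ['-0.001', '-0.002', '0.149', '0.145', '0.127', '0.117', '0.122', '0.112', '0.067', '0.066']
233 ['-0.002', '-0.000', '0.124', '0.123', '0.124', '0.122', '0.116', '0.109', '0.069', '0.065']
234 ['-0.002', '0.001', '0.118', '0.118', '0.123', '0.117', '0.116', '0.105', '0.067', '0.065']
235 ['-0.002', '0.002', '0.117', '0.115', '0.119', '0.117', '0.113', '0.102', '0.067', '0.071']
236 ['-0.001', '0.000', '0.108', '0.113', '0.118', '0.109', '0.110', '0.102', '0.066', '0.066']
237 ['-0.001', '0.003', '0.108', '0.106', '0.112', '0.105', '0.106', '0.096', '0.069', '0.072']
238 ['0.002', '0.000', '0.106', '0.107', '0.106', '0.105', '0.104', '0.068', '0.070', '0.065']
239 ['-0.000', '0.066', '0.066', '0.103', '0.106', '0.103', '0.103', '0.065', '0.068', '0.067']
240 ['-0.001', '0.070', '0.066', '0.066', '0.098', '0.099', '0.097', '0.076', '0.069', '0.066']
241 ['0.002', '0.068', '0.069', '0.067', '0.077', '0.079', '0.078', '0.076', '0.073', '0.075']
242 ['0.067', '0.067', '0.070', '0.077', '0.0
[... 839 characters left out ...]
50', '0.150', '0.159']
292 ['0.067', '0.068', '0.108', '0.113', '0.117', '0.113', '0.117', '0.120', '0.110', '0.141', '0.147', '0.064']
294 ['0.069', '0.066', '0.101', '0.106', '0.111', '0.109', '0.110', '0.112', '0.109', '0.076', '0.077', '0.060']
296 ['0.065', '0.077', '0.078', '0.099', '0.107', '0.102', '0.104', '0.107', '0.078', '0.077', '0.079', '0.075']
298 ['0.078', '0.075', '0.078', '0.078', '0.078', '0.095', '0.080', '0.076', '0.080', '0.077', '0.077', '0.077']
300 ['0.076', '0.073', '0.076', '0.078', '0.079', '0.079', '0.075', '0.078', '0.077', '0.080', '0.078', '0.074']
302 ['0.069', '0.075', '0.075', '0.077', '0.078', '0.077', '0.077', '0.078', '0.078', '0.077', '0.075', '0.068']
```

Neither view shows contact, and the force reads zero. The tip seems to be about 10–20 mm above the tab, higher than the TCP reading implies. I'll go down by feel in small steps.

Emit:
arm_command(deltas=[[1,[0,0,0.008],[0,0,0]],[1,[0,0,0.012],[0,0,0]],[1,[0,0,0.015],[0,0,0]],[1,[0,0,0.015],[0,0,0]]])

```text
time: 3.85
ee_pos: [0.4757, -0.1142, 0.0644]
eef_rot: [0.59, 0.807, -0.0, -0.0]
wrist_force: [0.7, 0.0, 0.5]
finger_gap: 0.003
```

```bash
python3 - <<'E'
from h import *
s=monitor.sense(); print(s['ee_pos'],s['time'],s['wrist_force'],s['joints'])
c=snap('side','side4'); cv2.imwrite('pics/crop7.png',cv2.resize(c['color'][250:330,240:340,::-1],None,fx=6,fy=6,interpolation=cv2.INTER_CUBIC))
E
```

```text
[ 0.47569811 -0.11415813  0.06442959] 3.85 [0.70153495 0.01069209 0.46632816] [-3.72714789e-01 -2.68974996e-02 -2.61451949e-01  1.33691200e+00
  8.51591273e-06 -6.81503113e-01]
```

View pics/crop7.png

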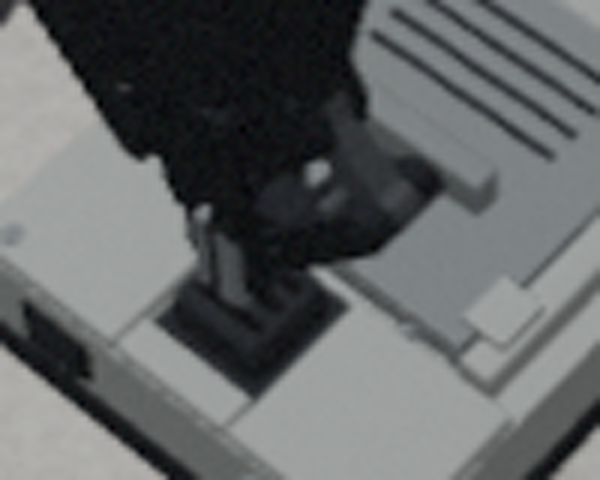

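Emit:
arm_command(deltas=[[1,[0,0,0.004],[0,0,0]],[1,[0,0,0.0075],[0,0,0]],[1,[0,0,0.01],[0,0,0]],[1,[0,0,0.01],[0,0,0]]])

```text
time: 4.3
ee_pos: [0.4758, -0.1142, 0.0606]
eef_rot: [0.59, 0.807, -0.0, -0.0]
wrist_force: [0.6, 0.1, -0.5]
finger_gap: -0.001
```

Emit:
arm_command(deltas=[[1,[0,0,0.0025],[0,0,0]],[1,[0,0,0.005],[0,0,0]],[1,[0,0,0.0075],[0,0,0]],[1,[0,0,0.0075],[0,0,0]]])

```text
time: 4.7
ee_pos: [0.4758, -0.1142, 0.0576]
eef_rot: [0.59, 0.807, -0.0, -0.0]
wrist_force: [0.3, 0.1, 0.2]
finger_gap: 0.006
```

```bash
python3 - <<'E'
from h import *
s=monitor.sense(); print(s['ee_pos'],s['time'],s['wrist_force'])
c=snap('scene','scene5'); cv2.imwrite('pics/crop8.png',cv2.resize(c['color'][210:300,220:320,::-1],None,fx=6,fy=6,interpolation=cv2.INTER_CUBIC))
E
```

```text
[ 0.47582174 -0.11421671  0.05759699] 4.7 [0.25125495 0.07661839 0.2022003 ]
```

View pics/crop8.png

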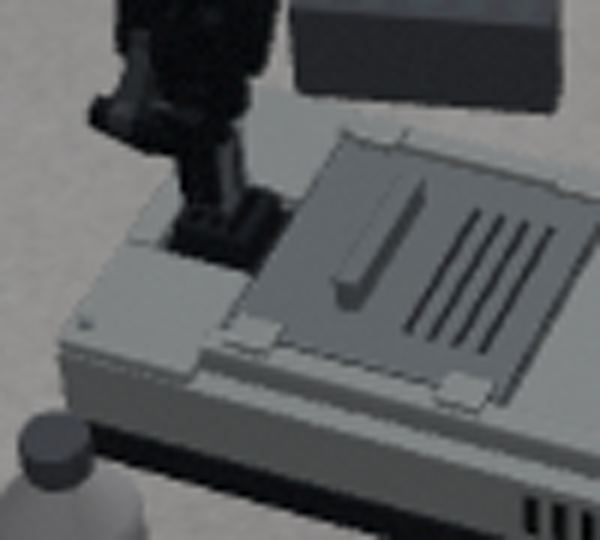

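The tip is now at the tab surface (crop 210,215), nearly touching. I continue.

Emit:
arm_command(deltas=[[1,[0,0,0.0025],[0,0,0]],[1,[0,0,0.005],[0,0,0]],[1,[0,0,0.0075],[0,0,0]],[1,[0,0,0.0075],[0,0,0]]])

```text
time: 5.15
ee_pos: [0.4758, -0.1142, 0.0546]
eef_rot: [0.59, 0.807, -0.0, -0.0]
wrist_force: [-0.0, -0.1, 1.0]
finger_gap: 0.004
```

Emit:
arm_command(deltas=[[1,[0,0,0.0025],[0,0,0]],[1,[0,0,0.005],[0,0,0]],[1,[0,0,0.005],[0,0,0]]])

```text
time: 5.45
ee_pos: [0.4758, -0.1142, 0.0526]
eef_rot: [0.59, 0.807, -0.0, -0.0]
wrist_force: [0.5, -0.0, 0.7]
finger_gap: 0.002
```

Emit:
arm_command(deltas=[[1,[0,0,0.0025],[0,0,0]],[1,[0,0,0.005],[0,0,0]],[1,[0,0,0.005],[0,0,0]]])

```text
time: 5.75
ee_pos: [0.476, -0.1143, 0.0513]
eef_rot: [0.59, 0.807, 0.0, 0.0]
wrist_force: [-1.4, 0.7, 3.4]
finger_gap: -0.002
```

```bash
python3 - <<'E'
from h import *
s=monitor.sense(); print(s['ee_pos'],s['time'],s['wrist_force'])
c=snap('side','side6'); A=cv2.resize(c['color'][250:330,240:340,::-1],None,fx=4,fy=4,interpolation=cv2.INTER_CUBIC)
c=snap('scene','scene6'); B=cv2.resize(c['color'][210:290,220:320,::-1],None,fx=4,fy=4,interpolation=cv2.INTER_CUBIC)
cv2.imwrite('pics/crop9.png',np.hstack([A,B]))
E
```

```text
[ 0.47600564 -0.11428453  0.05125285] 5.75 [-1.3720052   0.67623113  3.4024914 ]
```

View pics/crop9.png

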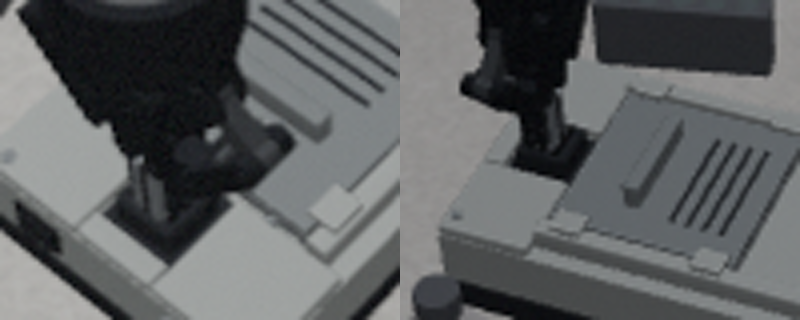

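Contact: 3.4 N at a TCP reading of 0.0513, so the real tip is about 24 mm above the reading. I'll allow for that from here on and press about 5 mm more.

Emit:
arm_command(deltas=[[1,[0,0,0.003],[0,0,0]],[1,[0,0,0.006],[0,0,0]],[1,[0,0,0.008],[0,0,0]],[1,[0,0,0.008],[0,0,0]]])

```text
time: 6.25
ee_pos: [0.476, -0.1143, 0.0474]
eef_rot: [0.59, 0.807, 0.0, 0.0]
wrist_force: [-2.2, 0.7, 3.2]
finger_gap: -0.0
```

Emit:
arm_command(deltas=[[1,[0,0,0.0025],[0,0,0]],[1,[0,0,0.004],[0,0,0]],[1,[0,0,0.004],[0,0,0]]])

```text
time: 6.55
ee_pos: [0.476, -0.1143, 0.046]
eef_rot: [0.59, 0.807, -0.0, 0.0]
wrist_force: [-0.3, -0.6, 3.7]
finger_gap: -0.001
```

```bash
python3 - <<'E'
from h import *
s=monitor.sense(); print(s['ee_pos'],s['time'],s['wrist_force'])
c=snap('side','side7'); A=cv2.resize(c['color'][250:330,240:340,::-1],None,fx=4,fy=4,interpolation=cv2.INTER_CUBIC)
c=snap('scene','scene7'); B=cv2.resize(c['color'][210:290,220:320,::-1],None,fx=4,fy=4,interpolation=cv2.INTER_CUBIC)
cv2.imwrite('pics/crop10.png',np.hstack([A,B]))
E
```

```text
[ 0.47601303 -0.114285    0.04597263] 6.55 [-0.30816278 -0.61973683  3.68685096]
```

View pics/crop10.png

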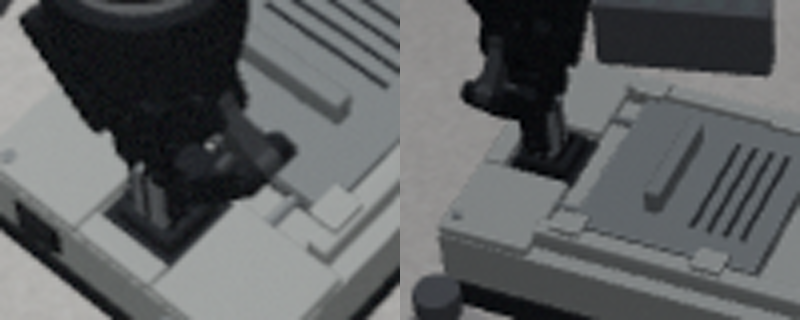

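The cover has sprung about 13 mm along x: in both views a gap shows between the land and the cover edge. Next I lift, move across to the gap between tab and ridge, and stay above the plate to check.

Emit:
arm_command(deltas=[[1,[0,0,-0.035],[0,0,0]],[1,[0,0,-0.075],[0,0,0]],[1,[0,0,-0.075],[0,0,0]],[1,[0,0.06,-0.075],[0,0,0]],[1,[0,0.11,-0.075],[0,0,0]],[1,[0,0.11,-0.075],[0,0,0]],[1,[0,0.11,-0.075],[0,0,0]]])

```text
time: 7.35
ee_pos: [0.5172, -0.1007, 0.0753]
eef_rot: [0.59, 0.808, -0.0, -0.001]
wrist_force: [-0.3, 0.1, -0.5]
finger_gap: -0.001
```

```bash
cat >> h.py <<'E'
def views(k):
    s=monitor.sense()
    O=np.array([.5875,-.077]);a=np.deg2rad(17.5);R=np.array([[np.cos(a),np.sin(a)],[-np.sin(a),np.cos(a)]])
    print(s['ee_pos'],s['time'],s['wrist_force'],'unit',R@(s['ee_pos'][:2]-O))
    c=snap('side','side%d'%k); A=cv2.resize(c['color'][200:330,240:400,::-1],None,fx=2.5,fy=2.5,interpolation=cv2.INTER_CUBIC)
    d=snap('scene','scene%d'%k); B=cv2.resize(d['color'][200:330,225:385,::-1],None,fx=2.5,fy=2.5,interpolation=cv2.INTER_CUBIC)
    cv2.imwrite('pics/v%d.png'%k,np.hstack([A,B]))
    return s,c,d
E
python3 -c "
from h import *
views(8)"
```

```text
[ 0.51721187 -0.10069494  0.07528923] 7.35 [-0.26502444  0.07591767 -0.47796157] unit [-0.07416019 -0.00146222]
```

View pics/v8.png

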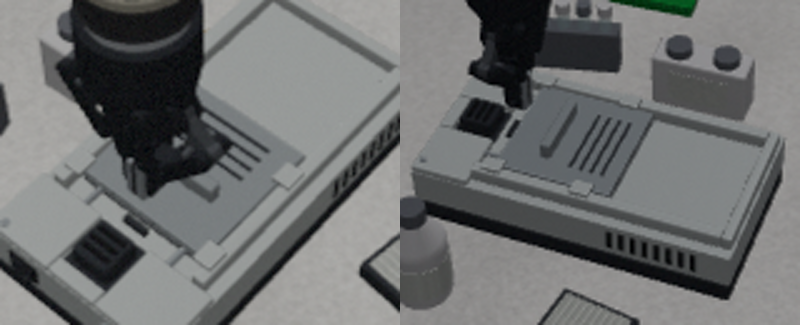

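```bash
python3 - <<'E'
from h import *
for f in ('side8','scene8'):
    c=load(f)
    for z in (.0753,.0875,.0995): print(f,z,proj(c,[.5172,-.1007,z]))
c,d=load('side8'),load('scene8')
cv2.imwrite('pics/c8.png',np.hstack([cv2.resize(c['color'][240:300,270:340,::-1],None,fx=5.7,fy=5.7,interpolation=cv2.INTER_CUBIC),cv2.resize(d['color'][215:275,240:310,::-1],None,fx=5.7,fy=5.7,interpolation=cv2.INTER_CUBIC)]))
E
```

```text
side8 0.0753 [297.76522245 282.75945415]
side8 0.0875 [297.54729562 278.70220914]
side8 0.0995 [297.32822762 274.6237185 ]
scene8 0.0753 [272.25135293 248.84127183]
scene8 0.0875 [271.86796671 244.95028276]
scene8 0.0995 [271.48638759 241.07763403]
```

View pics/c8.png

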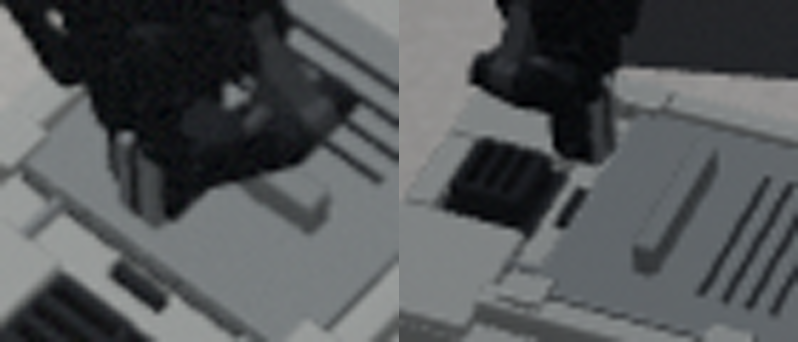

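Both tip positions agree with the TCP in x and y, with the tip about 0.095 high, clear of the plate and behind the ridge. I'll lower it to about 7 mm above the plate.

Emit:
arm_command(deltas=[[1,[0,0,0.02],[0,0,0]],[1,[0,0,0.035],[0,0,0]],[1,[0,0,0.045],[0,0,0]],[1,[0,0,0.05],[0,0,0]],[1,[0,0,0.05],[0,0,0]]])

```text
time: 7.95
ee_pos: [0.5173, -0.1008, 0.0554]
eef_rot: [0.59, 0.807, -0.0, -0.001]
wrist_force: [0.9, -0.3, 0.2]
finger_gap: -0.002
```

```bash
python3 -c "
from h import *
s,c,d=views(9)
cv2.imwrite('pics/c9.png',np.hstack([cv2.resize(c['color'][240:300,270:340,::-1],None,fx=5.7,fy=5.7,interpolation=cv2.INTER_CUBIC),cv2.resize(d['color'][215:275,240:310,::-1],None,fx=5.7,fy=5.7,interpolation=cv2.INTER_CUBIC)]))"
```

```text
[ 0.51733564 -0.10078067  0.05536745] 7.95 [ 0.93386938 -0.28575259  0.15933751] unit [-0.07406792 -0.0015812 ]
```

View pics/c9.png

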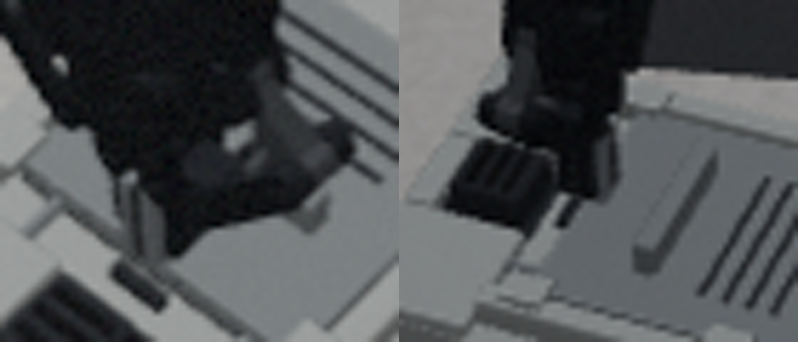

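The tip is down near the plate with no force, and the tab and ridge are clear. Now I push slowly along +x.

Emit:
arm_command(deltas=[[1,[0,0.015,0],[0,0,0]],[1,[0,0.03,0],[0,0,0]],[1,[0,0.045,0],[0,0,0]],[1,[0,0.06,0],[0,0,0]],[1,[0,0.075,0],[0,0,0]],[1,[0,0.09,0],[0,0,0]],[1,[0,0.105,0],[0,0,0]],[1,[0,0.12,0],[0,0,0]],[1,[0,0.13,0],[0,0,0]],[1,[0,0.13,0],[0,0,0]]])

```text
time: 9.05
ee_pos: [0.5682, -0.0848, 0.0559]
eef_rot: [0.59, 0.808, 0.0, 0.0]
wrist_force: [0.5, -0.0, -0.3]
finger_gap: 0.002
```

```bash
python3 -c "
from h import *
views(10)"
```

```text
[ 0.56815889 -0.08480665  0.05593109] 9.05 [ 0.4671655  -0.01793049 -0.31127007] unit [-0.02079345 -0.00162935]
```

View pics/v10.png

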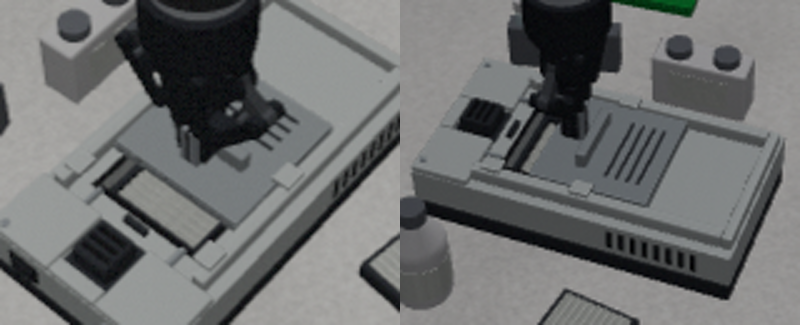

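The push works: the cover slides and the opening shows. I carry on.

Emit:
arm_command(deltas=[[1,[0,0.015,0],[0,0,0]],[1,[0,0.03,0],[0,0,0]],[1,[0,0.045,0],[0,0,0]],[1,[0,0.06,0],[0,0,0]],[1,[0,0.075,0],[0,0,0]],[1,[0,0.09,0],[0,0,0]],[1,[0,0.1,0],[0,0,0]],[1,[0,0.11,0],[0,0,0]],[1,[0,0.11,0],[0,0,0]]])

```text
time: 10.05
ee_pos: [0.61, -0.0715, 0.056]
eef_rot: [0.59, 0.808, 0.0, 0.0]
wrist_force: [0.4, -0.2, 0.9]
finger_gap: 0.005
```

```bash
python3 -c "
from h import *
s,c,d=views(11)
O=np.array([.5875,-.077]);a=np.deg2rad(17.5);R=np.array([[np.cos(a),np.sin(a)],[-np.sin(a),np.cos(a)]])
for n,q in (('side',c),('scene',d)):
    W=cloud(q);U=(W[...,:2]-O)@R.T
    z=W[...,2]
    for lo,hi in ((-48,-36),(36,48)):
        m=(abs(z-.0725)<.004)&(U[...,1]>lo/1e3)&(U[...,1]<hi/1e3)&(U[...,0]>-.085)&(U[...,0]<.135)
        x=U[...,0][m]*1e3
        print(n,lo,m.sum(),np.histogram(x,np.arange(-85,140,5))[0])
        print(np.percentile(x,[2,98]) if len(x) else '')
    m=(abs(z-.086)<.004)&(abs(U[...,1])<.034)&(U[...,0]>-.06)&(U[...,0]<.13)
    print('ridge',m.sum(),np.percentile(U[...,0][m]*1e3,[5,50,95]) if m.any() else '')
"
```

```text
[ 0.6099735  -0.0715261   0.05602682] 10.05 [ 0.36537617 -0.22171966  0.91882307] unit [ 0.02307939 -0.00153736]
side -48 342 [ 1  0  0  0  0  0  0  0  0  0  0  0  0  0  0  0  4 18 17 12 19 18 15 12
 19 15 17 12 15 15 16 15 14 16 12 17 15 14 13  1  0  0  0  0]
[  0.86962244 107.92822299]
side 36 141 [ 1  0  0  0  0  0  0  0  0  0  0  0  0  0  0  0  5 17 15 13 14 15 15 14
 12 12  8  0  0  0  0  0  0  0  0  0  0  0  0  0  0  0  0  0]
[-0.43900772 47.13506609]
ridge 77 [13.1850922  36.08380265 43.67069946]
scene -48 184 [ 1  2  0  0  0  0  0  0  0  0  0  0  0  0  0  0  0  2  8  8  9  8  7 10
  9  8  8  8 10  7  9 10  9 10  7  9  8  7  6  4  0  0  0  0]
[  4.11125218 110.11402743]
scene 36 121 [ 0  0  0  0  0  0  0  0  0  0  0  0  0  0  0  0  0  0  0  0  0  5  8  2
  1  3  6  6 10  5  9  8  9  7  8  6  7 10  8  3  0  0  0  0]
[ 23.4690481  110.04058146]
ridge 112 [35.00144818 42.25305141 47.09439972]
```

View pics/v11.png

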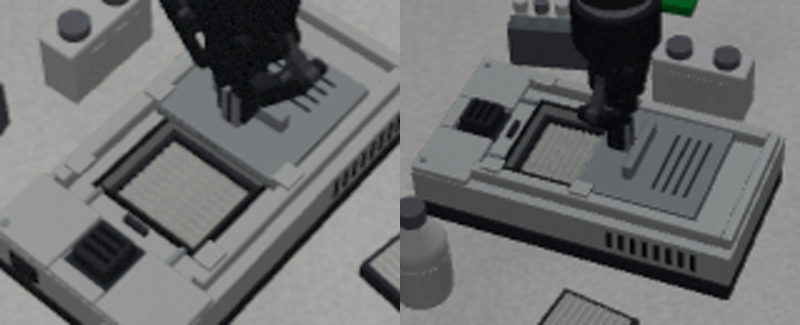

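Cover edges are at unit x of about 0 and 109 mm, so its origin is at about 55 mm. The ridge at about 40 mm agrees. That is about 92 mm of travel, and I push about 16 mm more to reach the middle of the 59–83 window.

Emit:
arm_command(deltas=[[1,[0,0.012,0],[0,0,0]],[1,[0,0.024,0],[0,0,0]],[1,[0,0.034,0],[0,0,0]],[1,[0,0.04,0],[0,0,0]],[1,[0,0.04,0],[0,0,0]],[1,[0,0.03,0],[0,0,0]],[1,[0,0.015,0],[0,0,0]],[1,[0,0.015,-0.08],[0,0,0]],[1,[0,0.015,-0.2],[0,0,0]],[1,[0,0.015,-0.3],[0,0,0]]])

```text
time: 11.15
ee_pos: [0.6142, -0.07, 0.1775]
eef_rot: [0.59, 0.807, -0.0, -0.0]
wrist_force: [0.8, -0.6, 1.0]
finger_gap: 0.003
```

Emit:
arm_command(deltas=[[1,[0,-0.3,-0.1],[0,0,0]],[1,[0,-0.3,-0.1],[0,0,0]],[1,[0,-0.3,-0.1],[0,0,0]],[1,[0,-0.3,-0.1],[0,0,0]]])

```text
time: 11.55
ee_pos: [0.4988, -0.1075, 0.2189]
eef_rot: [0.591, 0.807, 0.0, 0.002]
wrist_force: [0.1, -0.5, 0.1]
finger_gap: -0.0
```

```bash
python3 -c "
from h import *
s,c,d=views(12)
O=np.array([.5875,-.077]);a=np.deg2rad(17.5);R=np.array([[np.cos(a),np.sin(a)],[-np.sin(a),np.cos(a)]])
for n,q in (('side',c),('scene',d)):
    W=cloud(q);U=(W[...,:2]-O)@R.T
    z=W[...,2]
    for lo,hi in ((-48,-36),(36,48)):
        m=(abs(z-.0725)<.004)&(U[...,1]>lo/1e3)&(U[...,1]<hi/1e3)&(U[...,0]>-.085)&(U[...,0]<.135)
        x=U[...,0][m]*1e3
        print(n,lo,m.sum(),np.percentile(x,[2,98]),np.median(z[m]))
    m=(abs(z-.086)<.004)&(abs(U[...,1])<.034)&(U[...,0]>-.06)&(U[...,0]<.13)
    print('ridge',m.sum(),np.percentile(U[...,0][m]*1e3,[5,50,95]) if m.any() else '')
"
```

```text
[ 0.49883276 -0.10752092  0.21888106] 11.55 [ 0.13003136 -0.4509617   0.1024619 ] unit [-0.09374127 -0.00244556]
side -48 333 [ 16.05046773 123.66049204] 0.07281988770573182
side 36 294 [ 15.62841597 122.3456195 ] 0.07296332668826493
ridge 200 [50.18928106 53.68503767 59.86002458]
scene -48 208 [ 19.29176492 126.02947329] 0.07213034302054863
scene 36 157 [ 20.11752787 125.30261808] 0.0724258364302916
ridge 99 [53.24994177 58.31672913 62.68525391]
```

View pics/v12.png

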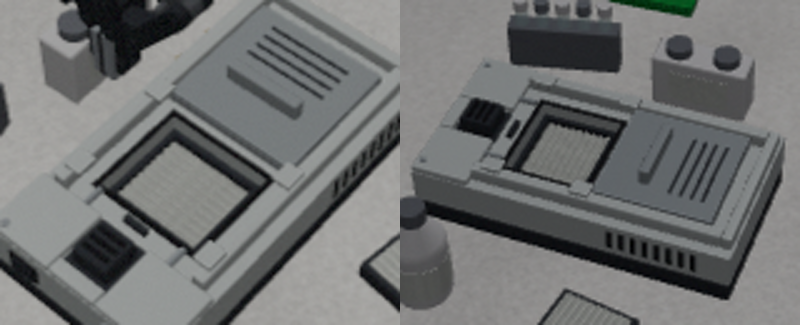

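View pics/scene12.png

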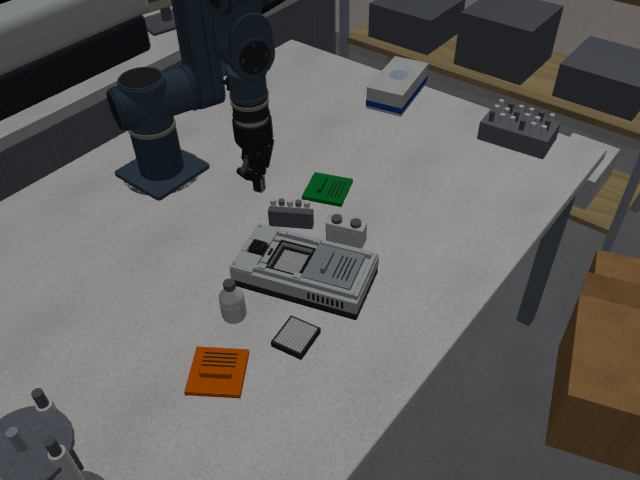

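The opening is fully visible. The cover lies flat (top at 0.0725 m) from unit x of about 16 to 125 mm, so its origin is near 71 mm. The bystanders sit at the same pixels as at the start, and the arm is clear.

```bash
python3 -c "
from h import *
print(robot.hand_in())"
```

```text
the job is handed in; nothing more can be done
None
```

I pressed the snap tab with the shut fingertips until the cover sprang loose, at about 3–4 N. I then lifted clear, came down behind the ridge and pushed the cover along its guides. After that I backed off and handed the job in at about 11.6 s.

**Last checks**
- **Cover:** it lies flat with its top at 0.0725 m. Its origin is at unit x ≈ 71 mm, about 108 mm of travel, against the allowed 96–120 mm.
- **Opening:** fully visible in both the side and scene pictures. The cover's near edge is about 12 mm past the opening's rim.
- **Bystanders and look-alikes:** in the scene picture they stand where they did at the start, judged by eye.
- **Robot:** the arm is clear of everything and the wrist force is about zero.

**What disagreed**
- **Fingertip height:** the tip stood about 24 mm higher than the TCP reading implied. I found the tab by force and the pictures instead, and allowed for the offset afterwards.
- **Camera views:** the side and scene views differ by about 3–4 mm along x. Both still put the cover well inside the window.

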